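Fit the orange roller from the carousel into the brayer

TASK

Get the brayer ready for printing with the orange roller: turn the carousel until the tube holding the orange roller faces you, draw that roller out and lay it down flat on the ribbed mat. Let go, take it again by its middle, and press it down into the two spring clips of the brayer frame, which lies on its back, until both ends snap fully home. Leave the other two rollers in their tubes, and leave the frame on its back and everything else undisturbed.

Things in the scene. Friction and masses are not known exactly. Their poses are not given: they have to be found in the camera images.
- orange_roller: Orange rubber ink roller, about 0.17 kg: cylinder 40 mm thick, 100 mm long, with a black 12 mm hub sticking out 14 mm at each end (128 mm overall). Origin at its centre, own z along the axle. At the start it sits in a slanted tube of the carousel, z pointing out of the tube, 35 degrees above level; its outer 53 mm (39 mm of it rubber) stands out. It must be drawn 80 mm along z to come free.
- black_roller: The same roller in black, in a neighbouring tube, to be left there. Origin at its centre, z along the axle.
- cream_roller: The same roller in cream, in a neighbouring tube, to be left there. Origin at its centre, z along the axle.
- carousel_base: Grey fixed foot of the carousel, a disc 150 mm across, 12 mm high. Origin on the carousel's upright axis at table level; its -x side is the front, towards the robot. On it turns a wooden disc 250 mm across (top 21 mm above the table) with five white square tubes every 72 degrees, each slanting up and outward.
- carousel (a joint): Turn of the carousel in rad since the start, growing counterclockwise seen from above. It turns either way without notches, with light friction (0.12 N m), and stays where it is left.
- carousel_handle (a point): Centre of the carousel's wooden T-handle, on its axis 194 mm above the table: a level round bar 20 mm thick and 116 mm long on a post 32 mm thick. The bar runs along this frame's y axis and turns with the carousel; push it near an end or grip it. When this frame's -x axis points along world -x, the orange roller is in front.
- orange_bay (a point): Turns with the carousel: centre of the orange roller when in its tube, 94 mm from the carousel's axis, 86 mm above the table. Tubes are 46 mm square inside, 52 mm outside, 75 mm deep, mouths up to 116 mm high; the rollers reach 150 mm from the axis and 132 mm high, the tools in the two other tubes 157 mm and 125 mm.
- black_bay (a point): Turns with the carousel: centre of the black roller when in its tube.
- cream_bay (a point): Turns with the carousel: centre of the cream roller when in its tube.
- rib_mat: Lilac silicone mat, fixed, 176 mm (x) by 180 mm (y), 3 mm thick with eight round ribs standing to 6 mm. Origin at the centre of its underside. The ribs run along its y axis, at 11, 33, 55 and 77 mm on either side of the centre line; a roller laid along them, midway between two (such as on the centre line), does not roll, its axle 23 mm above the table. Across the ribs it may roll.
- brayer: Brayer frame without roller, loose, 0.36 kg, lying on its back, clips open upward. Origin at table level midway between the two clips. y runs through both clips; x points along the purple handle (from 78 to 190 mm, 33 mm thick). Aluminium cheeks with the clips at y = -58 and +58 mm, 7 mm thick (110 mm between them); a crossbar at x = 56 mm, 24 mm high.
- clip_seat (a point): The roller's centre when home: 45 mm above the frame's origin, axes as the frame. Each clip is two steel spring leaves, flared at the top (63 mm high), pinched to 9 mm at 50 mm height. A hub meets them about 11 mm above home and snaps past under 10 to 18 N for both ends together. Lay the axle along y, within 5 mm sideways and 4 mm along, and press straight down.
- water_bottle: Purple water bottle, 70 mm thick, 220 mm high, a bystander. Origin at the centre of its underside.
- ink_blue: Blue ink jar, 60 mm thick, 75 mm high, a bystander. Origin at the centre of its underside.
- ink_red: Red ink jar, 60 mm thick, 75 mm high, a bystander. Origin at the centre of its underside.
- lino_block: Block of wood with a carved lino face, 100 x 75 x 21 mm, a bystander. Origin at the centre of its underside.
- baren: Round wooden rubbing pad, 100 mm across and 46 mm high, a bystander. Origin at the centre of its underside.
- ink_knife: Ink knife (spatula) with a wooden handle, 190 mm long, lying flat, a bystander.
There are look-alikes about, which are no part of the job. Several things have the shape of the cream_roller; the one meant has the colours described above.

How it is judged:
By the outcome, as a careful person would: the job done as asked, in the order asked, and still so for the second after the job is handed in, with the robot touching nothing.
It also fails if it takes over 64 s, if anything falls off the work surface, if the arm or the gripper's body presses on something with over 40 N, if the wrist force passes 120 N, or if a joint passes its speed limit or range.

ROBOT

A 7-joint arm with a two-finger parallel gripper is mounted at the origin on the work surface. World frame = base frame: x ahead of the robot, y to its left, z up, the work surface at z = 0. Lengths are in m, angles in rad, forces in N, time in s.
With the tool pointing down it reaches from about 0.4 to 0.85 m from the base axis. Payload 10.4 kg.
Tool frame: the origin (TCP) lies midway between the tips of the shut fingers; the grasp point (between the pads) lies 19 mm behind it; z points along the fingers, y is the direction in which the jaws open and shut (so a half turn about z gives the same grasp; the last joint's range is limited). The gripper opens to 85 mm and grips with 20 to 120 N. Pads are 22 mm wide; open, the fingers measure 114 mm over their backs; the gripper's body (76 mm by 85 mm) begins 54 mm behind the grasp point. The pads swing forward as they close: fully open they stand 13 mm farther back than shut.
Start: joints at [-0.023, 0.332, -0.065, 1.46, 0.022, 1.35, -0.088], TCP at [0.625, 0, 0.231] pointing down, gripper open.
Joint ranges: [-2.6, 2.6], [-0.5, 2.12], [-1.47, 1.34], [0.16, 2.42], [-1.27, 4.41], [0.06, 2.06], [-2.6, 2.6]. Speed limits (rad/s): [2.22, 2.22, 2.79, 2.79, 3.14, 3.14, 3.14].

INTERFACE

Orientations are given as a rotation vector (axis times angle).
In Python, from plant import r, imaging, spotter gives the robot as it stands. The module is installed in compiled form; this text tells all that it offers.
- The arm moves only by the tool play_rows, never from a script. Its argument "commands" is one flat list of numbers, 7 for each row, row after row: the turn, a rotation vector about the world's x, y, z in degrees, then the shift along the world's x, y, z in cm, then the opening, from -1 (shut) to 1 (fully open), so that 0 is half open. In form: [ax, ay, az, x, y, z, claw, ax, ay, az, x, y, z, claw, ...]. A call has 1 to 12 rows; each row is the pose to reach, as a shift and turn from the pose commanded when the call began; what a row does not reach only later rows make up. A row lasts 1/8 s, in which the tool goes at most 62.5 mm and 10.7 degrees, less where a joint would pass 70% of its speed; a pose out of reach is approached as far as the arm can. A call with a gripper value outside its range is refused whole. The fingers move at their own pace and stop on an object; "newtons" is the grip in N (left out, the last holds). Time passes only in rows, so rows that repeat a pose let the fingers close. It gives the time, the measured TCP pose, the force and the opening at its end, in the units of the state.
- r.observe(): the state, without advancing time (a new reading comes with each control period).
- imaging.grab_frame(name): name is "scene" or "side" or "wrist"; returns a dict with "color" (480x640x3 uint8, red, green, blue), "depth" (480x640 float32, m along the optical axis (not along the pixel's ray), 0 where there is no reading), "fx", "fy", "cx", "cy" (pixels), "D" ([k1, k2, p1, p2, k3] as OpenCV has them; the pictures are not rectified), "cam_to_world" (4x4, takes a point from camera to world coordinates). Camera axes: x right, y down, z forward; pixel columns grow to the right and rows downward; lengths in m; the calibration is good to about 2 mm. A picture is of the moment at which its call begins.
- r.finish_job(): hands the job in, once; it reports no verdict.
Trained networks look in a picture, given as the dict that the camera call returned (one of the last four; its "shot" number tells which), for a name from the list of things; names that differ only in an ending like _2 or _b are one class to them, and where a whole thing is asked for, a point or a joint stands for the part that bears it (a point fixed in the world has none). Each returns a list of dicts, best first, with "score" (0 to 1); they miss things now and then, are a little off and sometimes report something else, mostly with a low value. They report only what shows in the picture. A call takes as long as a camera call. They do not tell look-alikes from the thing itself.
- spotter.search_frame(thing, picture): "bbox" ([left, top, right, bottom] in pixels, round what is visible of it).
The state is a dict: "t": time; "joint_pos": joint angles; "dq": joint speeds; "tau": joint torques, N m; "ee_pos": TCP position; "tcp_rot": TCP orientation; "force": force on the tool from outside, world axes, zero at the start; "moment": the same for the moment, N m; "width": finger opening in m.
Only numpy, scipy, OpenCV 4.12 (cv2) and the standard library are available. Lean on these libraries where they do the work, as an engineer would, in place of code of your own. Each camera call takes 0.05 s, during which the arm holds its last target. There are 200 camera calls.

## Working session

There is one attempt and no reset: what is moved stays moved. The work goes in short steps, Python scripts to look and compute and a tool call to move; the robot and the scene stay as the last step left them, time stands still between calls to the robot, and variables do not carry over. Pictures are saved under pics/ and viewed, about 8 in all and at most 12, crops included, and the job is handed in when it is done.

Besides the shell and the picture viewer there is one more tool, called after "Call:" in YAML: its name, and indented under it one key for each argument. play_rows: Moves the arm, as the interface text tells. Its arguments: {"type":"object","properties":{"commands":{"type":"array","items":{"type":"number"}},"newtons":{"type":"number"}},"required":["commands"]}

```bash
mkdir -p pics; cat > h.py <<'E'
import numpy as np, cv2
from plant import r, imaging, spotter
def pts(f):
    h,w=f["depth"].shape
    K=np.array([[f["fx"],0,f["cx"]],[0,f["fy"],f["cy"]],[0,0,1.]])
    u,v=np.meshgrid(np.arange(w),np.arange(h))
    p=cv2.undistortPoints(np.stack([u,v],-1).reshape(-1,1,2).astype(float),K,np.array(f["D"],float)).reshape(h,w,2)
    d=f["depth"]; P=np.dstack([p*d[...,None],d])
    T=np.array(f["cam_to_world"]); W=P@T[:3,:3].T+T[:3,3]
    W[d==0]=np.nan
    return W
def save(f,n): cv2.imwrite("pics/"+n,f["color"][...,::-1])
E
cat > a.py <<'E'
from h import *
np.set_printoptions(precision=3,suppress=True)
s=r.observe(); print({k:np.round(v,3) for k,v in s.items()})
ims=[]
for c in ["scene","side"]:
    f=imaging.grab_frame(c); W=pts(f); ims.append(f["color"]); save(f,c+"0.png")
    np.savez(c+"0.npz",W=W,C=f["color"])
    print(c,np.array(f["cam_to_world"])[:3,3])
    for n in ["orange_roller","carousel_handle","rib_mat","brayer","black_roller","cream_roller","water_bottle","ink_blue","ink_red","lino_block","baren","ink_knife"]:
        for o in spotter.search_frame(n,f)[:3]:
            b=np.array(o["bbox"]).astype(int); w=W[b[1]:b[3],b[0]:b[2]].reshape(-1,3)
            print(n,round(o["score"],2),b,np.nanmedian(w,0))
E
python3 a.py
```

```text
{'t': np.float64(0.0), 'joint_pos': array([-0.023,  0.333, -0.065,  1.461,  0.022,  1.35 , -0.089]), 'dq': array([-0.001, -0.002,  0.001,  0.   , -0.001,  0.   , -0.   ]), 'tau': array([  0.   , -62.545,   0.05 , -39.161,   0.016,   0.01 ,  -0.   ]), 'ee_pos': array([0.625, 0.   , 0.231]), 'tcp_rot': array([-2.221, -2.221,  0.002]), 'force': array([ 0.143,  0.097, -0.352]), 'moment': array([ 0.035, -0.008,  0.03 ]), 'width': np.float64(0.085)}
scene [ 1.26  -0.072  1.44 ]
orange_roller 0.55 [443 236 467 260] [0.557 0.352 0.111]
carousel_handle 0.65 [350 234 460 331] [0.625 0.213 0.028]
rib_mat 0.93 [145 233 222 300] [ 0.483 -0.335  0.004]
rib_mat 0.54 [228 343 250 377] [ 0.774 -0.198  0.071]
brayer 0.62 [269 248 321 316] [ 0.574 -0.05   0.002]
brayer 0.21 [390 217 407 242] [0.495 0.221 0.114]
black_roller 0.53 [392 216 408 243] [0.499 0.221 0.115]
cream_roller 0.8 [348 183 379 220] [0.348 0.157 0.009]
cream_roller 0.62 [448 290 472 306] [0.697 0.326 0.116]
water_bottle 0.64 [457 166 497 230] [0.431 0.441 0.031]
water_bottle 0.43 [446 289 472 307] [0.696 0.325 0.114]
water_bottle 0.24
[... 847 characters left out ...]
oller 0.74 [299 313 328 337] [0.497 0.233 0.111]
cream_roller 0.74 [362 328 415 354] [0.34  0.166 0.025]
cream_roller 0.62 [395 216 420 260] [ 0.316 -0.274  0.004]
cream_roller 0.56 [186 339 220 357] [0.689 0.335 0.113]
water_bottle 0.78 [311 370 352 469] [0.421 0.458 0.104]
ink_blue 0.8 [225 243 246 276] [ 0.756 -0.02   0.048]
ink_red 0.82 [244 212 266 244] [ 0.753 -0.179  0.04 ]
ink_red 0.4 [252 352 280 381] [0.563 0.344 0.107]
lino_block 0.97 [368 386 426 433] [0.309 0.337 0.021]
lino_block 0.56 [298 314 327 338] [0.498 0.235 0.111]
baren 0.78 [394 191 427 211] [ 0.316 -0.462  0.013]
baren 0.5 [272 255 347 297] [ 0.561 -0.027  0.004]
ink_knife 0.98 [396 214 420 258] [ 0.315 -0.282  0.004]
```

View pics/scene0.png

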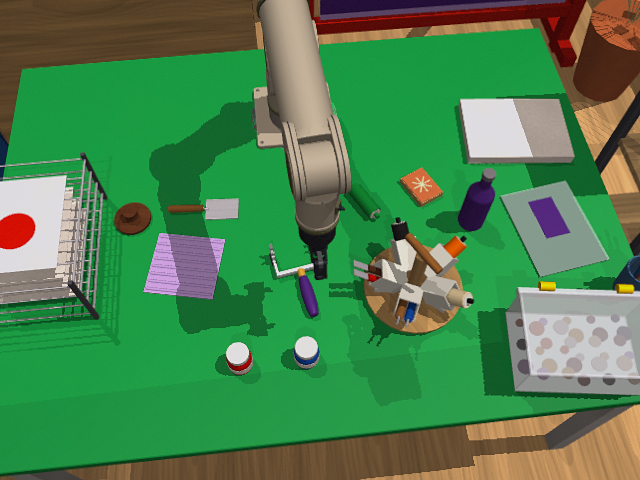

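View pics/side0.png

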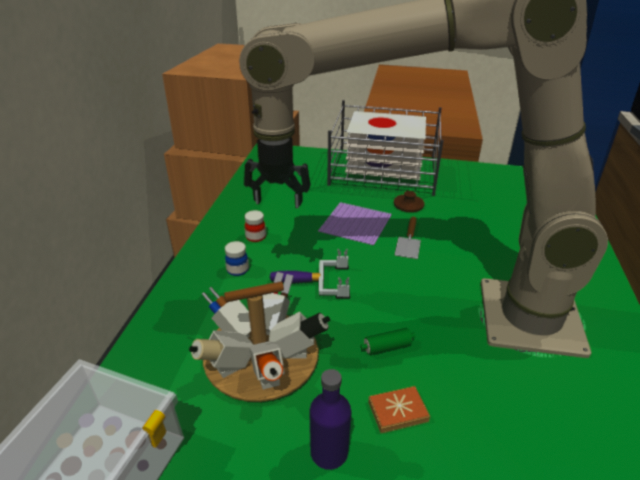

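Scene view: the orange roller is in its tube at (455,247), black at (399,229) and cream at (460,298). A green look-alike lies on the table at (362,200), the mat is at (185,266), and the brayer is at about (295,280), partly hidden by the gripper. The carousel disc centre is near (415,285). Only the roller at (455,247) is orange rubber with a black hub. The side view (267,367) agrees. Next I measure the poses.

```bash
cat > b.py <<'E'
from h import *
np.set_printoptions(precision=4,suppress=True)
from scipy.optimize import least_squares
for c in ["scene","side"]:
    z=np.load(c+"0.npz"); W,C=z["W"],z["C"]; hsv=cv2.cvtColor(C,cv2.COLOR_RGB2HSV)
    H,S,V=[hsv[...,i].astype(int) for i in range(3)]; X,Y,Z=[W[...,i] for i in range(3)]
    near=np.hypot(X-.62,Y-.23)<.18
    m=near&(Z>.014)&(Z<.027)&(H<25)&(S>60)
    # rim: farthest points per angle
    c0=np.array([.62,.23])
    for _ in range(5):
        P=W[m][:,:2]; a=np.arctan2(*(P-c0).T[::-1]); q=np.linalg.norm(P-c0,axis=1)
        R=[]
        for k in np.arange(-np.pi,np.pi,.1):
            s=(a>=k)&(a<k+.1)
            if s.sum()>3:
                g=P[s][np.argmax(q[s])]
                if abs(np.linalg.norm(g-c0)-.125)<.02: R.append(g)
        R=np.array(R); c0=least_squares(lambda x:np.linalg.norm(R-x,axis=1)-.125,c0,loss="soft_l1",f_scale=.002).x
    print(c,"disc centre",c0,len(R))
    m=near&(Z>.185)&(Z<.215)&(H<25)&(S>60)&(np.hypot(X-c0[0],Y-c0[1])<.08)
    P=W[m]; 
    if len(P)>20:
        (cx,cy),(w,h),an=cv2.minAreaRect((P[:,:2]*1000).astype(np.float32)); u,s,vt=np.linalg.svd(P[:,:2]-P[:,:2].mean(0))
        print("bar",len(P),cx,cy,w,h,an,"dir",np.degrees(np.arctan2(vt[0,1],vt[0,0])),"z",np.percentile(Z[m],[5,50,95]))
    m=near&(H<12)&(S>180)&(V>150)&(Z>.06)&(Z<.14); P=W[m]
    if len(P): print("orange",len(P),P.mean(0),"bearing",np.degrees(np.arctan2(P[:,1].mean()-c0[1],P[:,0].mean()-c0[0])))
    m=(H>118)&(H<150)&(S>30)&(V>120)&(np.abs(Z-.004)<.006)&(np.hypot(X-.48,Y+.33)<.16); P=W[m]
    print("mat",len(P),cv2.minAreaRect((P[:,:2]*1000).astype(np.float32)),np.median(P,0))
    m=(Z>.008)&(Z<.11)&(np.abs(X-.57)<.16)&(np.abs(Y+.05)<.12)
    for lo,hi in [(.008,.03),(.03,.05),(.05,.07),(.07,.11)]:
        k=m&(Z>lo)&(Z<hi); P=W[k]; print("br",lo,len(P),P.min(0) if len(P) else 0,P.max(0) if len(P) else 0)
    k=m&(H>120)&(H<155)&(S>90)&(Z<.05);P=W[k]
    if len(P)>10: print("handle",cv2.minAreaRect((P[:,:2]*1000).astype(np.float32)),Z[k].max())
E
python3 b.py
```

```text
scene disc centre [0.612  0.2452] 44
bar 438 612.4964599609375 245.34945678710938 116.274169921875 32.42137145996094 22.080419540405273 dir 28.921136603324044 z [0.1904 0.2013 0.2066]
orange 105 [0.5768 0.2843 0.1072] bearing 131.96483616080351
mat 3687 ((477.65869140625, -330.205810546875), (181.8358154296875, 179.0348663330078), 77.14905548095703) [ 0.4828 -0.3305  0.0043]
br 0.008 685 [ 0.4111 -0.1663  0.008 ] [0.7296 0.0682 0.03  ]
br 0.03 204 [ 0.4749 -0.1053  0.03  ] [ 0.6601 -0.0055  0.0483]
br 0.05 21 [ 0.4746 -0.1056  0.052 ] [ 0.4995 -0.0952  0.0662]
br 0.07 0 0 0
handle ((609.232666015625, -20.663442611694336), (109.28630828857422, 29.753053665161133), 10.162382125854492) 0.041264552762787066
side disc centre [0.6103 0.2468] 35
bar 586 606.84521484375 252.15695190429688 114.50923156738281 20.425626754760742 30.40319061279297 dir 29.003253198114013 z [0.1871 0.2012 0.2062]
orange 50 [0.5569 0.3529 0.1231] bearing 116.74757551084086
mat 675 ((476.248779296875, -328.62738037109375), (182.88795471191406, 173.761962890625), 77.48909759521484) [ 0.4691 -0.3715  0.0063]
br 0.008 698 [ 0.4484 -0.1633  0.008 ] [0.7276 0.0308 0.03  ]
br 0.03 282 [ 0.4512 -0.1041  0.0301] [0.73   0.0227 0.0493]
br 0.05 65 [ 0.4519 -0.1082  0.0503] [0.4957 0.0221 0.0668]
br 0.07 0 0 0
handle ((603.7003173828125, -11.222156524658203), (103.67208099365234, 21.67792320251465), 6.957834243774414) 0.037691801607772746
```

Call:
play_rows:
  commands: [0,0,-30,-0.6,12,3,1,0,0,-61,-1.3,24.5,3,1,0,0,-61,-1.3,24.5,3,1,0,0,-61,-1.3,24.5,3,1,0,0,-61,-1.3,24.5,3,1,0,0,-61,-1.3,24.5,3,1,0,0,-61,-1.3,24.5,3,1,0,0,-61,-1.3,24.5,3,1,0,0,-61,-1.3,24.5,-4.4,1,0,0,-61,-1.3,24.5,-4.4,1,0,0,-61,-1.3,24.5,-4.4,1,0,0,-61,-1.3,24.5,-4.4,1]
  newtons: 30

```text
t: 2.8
ee_pos: [0.6131, 0.2454, 0.1898]
tcp_rot: [-3.041, -0.787, -0.005]
force: [-0.3, 0.6, 0.2]
width: 0.0855
```

Call:
play_rows:
  commands: [0,0,0,0,0,0,-1,0,0,0,0,0,0,-1,0,0,0,0,0,0,-1,0,0,0,0,0,0,-1,0,0,10,0,0,0,-1,0,0,20,0,0,0,-1,0,0,30,0,0,0,-1,0,0,40,0,0,0,-1,0,0,50,0,0,0,-1,0,0,61,0,0,0,-1,0,0,61,0,0,0,-1,0,0,61,0,0,0,-1]

```text
t: 4.3
ee_pos: [0.6107, 0.2468, 0.1878]
tcp_rot: [-2.217, -2.222, -0.0]
force: [-6.2, 4.0, 4.5]
width: 0.0186
```

```bash
cat > c.py <<'E'
import sys
from h import *
np.set_printoptions(precision=4,suppress=True)
for c in ["scene","side"]:
    f=imaging.grab_frame(c); W=pts(f); C=f["color"]; save(f,c+"1.png"); np.savez(c+"1.npz",W=W,C=C)
    hsv=cv2.cvtColor(C,cv2.COLOR_RGB2HSV).astype(int);H,S,V=hsv[...,0],hsv[...,1],hsv[...,2]
    d=np.hypot(W[...,0]-.612,W[...,1]-.2455)
    m=(H<14)&(S>190)&(V>120)&(W[...,2]>.06)&(W[...,2]<.15)&(d>.08)&(d<.16); P=W[m]
    if len(P): print(c,len(P),P.mean(0),"bearing",np.degrees(np.arctan2(P[:,1].mean()-.2455,P[:,0].mean()-.612)))
    for o in spotter.search_frame("orange_roller",f)[:2]: 
        b=np.array(o["bbox"]).astype(int); print(o["score"],b,np.nanmedian(W[b[1]:b[3],b[0]:b[2]].reshape(-1,3),0))
    m=(H<25)&(S>60)&(W[...,2]>.185)&(W[...,2]<.215)&(d<.07); P=W[m][:,:2]
    if len(P)>20:
        vt=np.linalg.svd(P-P.mean(0),full_matrices=False)[2]; print("bar",len(P),P.mean(0),np.degrees(np.arctan2(vt[0,1],vt[0,0])))
a=[cv2.imread("pics/scene1.png")[180:360,330:510],cv2.imread("pics/side1.png")[220:420,190:370]]
cv2.imwrite("pics/crop1.png",np.hstack([cv2.resize(x,(400,400),interpolation=cv2.INTER_CUBIC) for x in a]))
E
python3 c.py
```

```text
scene 252 [0.5416 0.2328 0.1129] bearing -169.76551925763943
0.23 [366 236 467 331] [0.6292 0.2356 0.0763]
bar 286 [0.615  0.2355] -90.28686714895696
side 329 [0.5087 0.2547 0.1133] bearing 174.93141445529074
0.65 [294 322 328 344] [0.4962 0.254  0.1119]
0.23 [248 355 269 381] [0.573  0.3669 0.115 ]
bar 301 [0.6086 0.2771] 91.03229415034319
```

View pics/crop1.png

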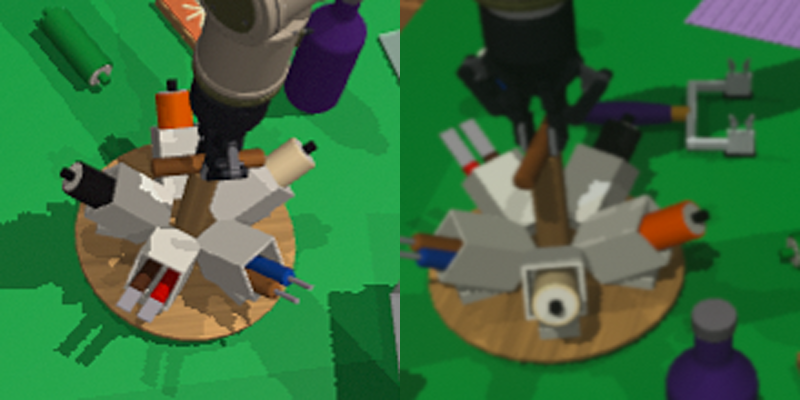

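Scene crop: the orange roller now faces the robot at (173,108), the bar is level in the image, and the black, cream and tool tubes are around it. Orange rubber with black hub confirmed as the right one. Now I release, rise and turn the tool to grasp it.

Call:
play_rows:
  commands: [0,0,0,0,0,0,1,0,0,0,0,0,0,1,0,0,0,0,0,0,1,0,0,0,0,0,6,1,0,0,-20,-5,0.1,7.5,1,-15.7,15.7,-89,-10,0.1,7.5,1,-15.7,15.7,-89,-10,0.1,7.5,1,-15.7,15.7,-89,-10,0.1,7.5,1,-15.7,15.7,-89,-10,0.1,7.5,1,-15.7,15.7,-89,-10,0.1,7.5,1,-15.7,15.7,-89,-10,0.1,7.5,1,-15.7,15.7,-89,-10,0.1,7.5,1]

```text
t: 6.0
ee_pos: [0.5122, 0.2461, 0.2622]
tcp_rot: [3.095, 0.155, -0.513]
force: [0.6, 0.6, 0.0]
width: 0.0856
```

```bash
cat > d.py <<'E'
from h import *
from scipy.spatial.transform import Rotation as R
np.set_printoptions(precision=4,suppress=True)
s=r.observe(); print(s["t"],s["joint_pos"],s["ee_pos"],"\n",R.from_rotvec(s["tcp_rot"]).as_matrix(),s["force"])
for c in ["scene","side","wrist"]:
    f=imaging.grab_frame(c); W=pts(f); C=f["color"]; save(f,c+"2.png"); np.savez(c+"2.npz",W=W,C=C)
    hsv=cv2.cvtColor(C,cv2.COLOR_RGB2HSV).astype(int);H,S,V=hsv[...,0],hsv[...,1],hsv[...,2]
    X,Y,Z=[W[...,i] for i in range(3)]; d=np.hypot(X-.612,Y-.2455)
    m=(H<14)&(S>190)&(V>120)&(Z>.06)&(Z<.15)&(d>.08)&(d<.16)&(X<.56)&(np.abs(Y-.2455)<.05); P=W[m]
    if len(P): print(c,len(P),P.mean(0),P.min(0),P.max(0))
    m=(H<25)&(S>60)&(Z>.185)&(Z<.215)&(d<.07); P=W[m][:,:2]
    if len(P)>20:
        vt=np.linalg.svd(P-P.mean(0),full_matrices=False)[2]; print("bar",len(P),P.mean(0),np.degrees(np.arctan2(vt[0,1],vt[0,0])))
E
python3 d.py
```

```text
6.0 [-0.4324  0.4292 -0.0281  1.3031 -0.1177  1.711  -1.9291] [0.5122 0.2461 0.2622] 
 [[ 0.9418  0.0975 -0.3218]
 [ 0.0974 -0.9951 -0.0166]
 [-0.3218 -0.0157 -0.9467]] [0.5536 0.5716 0.0108]
scene 207 [0.5022 0.2421 0.1166] [0.4836 0.226  0.1006] [0.5211 0.2613 0.1338]
bar 456 [0.6151 0.2438] -90.67825168215501
side 317 [0.4992 0.2573 0.114 ] [0.4716 0.2369 0.0925] [0.523  0.2663 0.1329]
bar 440 [0.6072 0.2583] 88.83855205876374
wrist 2265 [0.5016 0.2459 0.117 ] [0.4805 0.2268 0.0992] [0.5194 0.263  0.1306]
bar 15332 [0.612  0.2446] -89.14244228705427
```

View pics/wrist2.png

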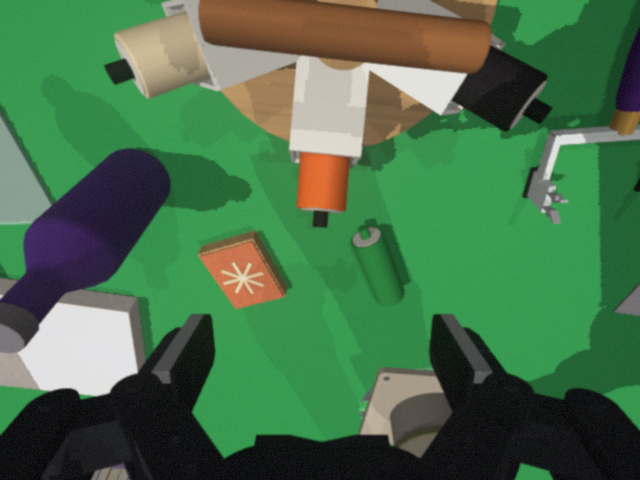

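Wrist view: the orange roller stands out of its tube at (322,185), centred between the fingers. Black is at right (505,85), cream at left (160,55), and the green look-alike lies on the table at (380,265).

Call:
play_rows:
  commands: [-0.9,1.1,-5.6,0,0,-4,1,-0.9,1.1,-5.6,0,0,-10,1,-0.9,1.1,-5.6,-0.8,0,-12.5,1,-0.9,1.1,-5.6,-1.7,0,-15,1,-0.9,1.1,-5.6,-2.5,0,-17,1,-0.9,1.1,-5.6,-2.8,0,-17.8,1,-0.9,1.1,-5.6,-2.8,0,-17.8,1,-0.9,1.1,-5.6,-2.8,0,-17.8,1]

```text
t: 7.15
ee_pos: [0.4848, 0.2463, 0.0853]
tcp_rot: [-3.093, -0.011, 0.538]
force: [0.2, -0.0, 0.2]
width: 0.0855
```

Call:
play_rows:
  commands: [0,0,0,0,0,0,-1,0,0,0,0,0,0,-1,0,0,0,0,0,0,-1,0,0,0,0,0,0,-1]
  newtons: 70

```text
t: 7.65
ee_pos: [0.4842, 0.246, 0.0846]
tcp_rot: [-3.093, -0.009, 0.54]
force: [-0.1, 0.6, 4.4]
width: 0.0384
```

```bash
python3 - <<'E'
from h import *
from scipy.spatial.transform import Rotation as R
np.set_printoptions(precision=4,suppress=True)
s=r.observe(); print(s["t"],s["joint_pos"],s["ee_pos"],"\n",R.from_rotvec(s["tcp_rot"]).as_matrix(),s["force"],s["width"])
f=imaging.grab_frame("side"); save(f,"side3.png")
f2=imaging.grab_frame("wrist"); save(f2,"wrist3.png")
a=cv2.resize(f["color"][280:400,240:360][...,::-1],(400,400),interpolation=cv2.INTER_CUBIC)
b=cv2.resize(f2["color"][...,::-1],(400,300))
b=np.vstack([b,np.zeros((100,400,3),np.uint8)])
cv2.imwrite("pics/c3.png",np.hstack([a,b]))
E
```

```text
7.65 [-0.435   0.5153 -0.0318  1.5692 -0.1402  1.3703 -1.9802] [0.4842 0.246  0.0846] 
 [[ 0.9407  0.0055 -0.3391]
 [ 0.006  -1.      0.0004]
 [-0.3391 -0.0025 -0.9408]] [-0.0785  0.6088  4.3901] 0.038378119425722196
```

View pics/c3.png

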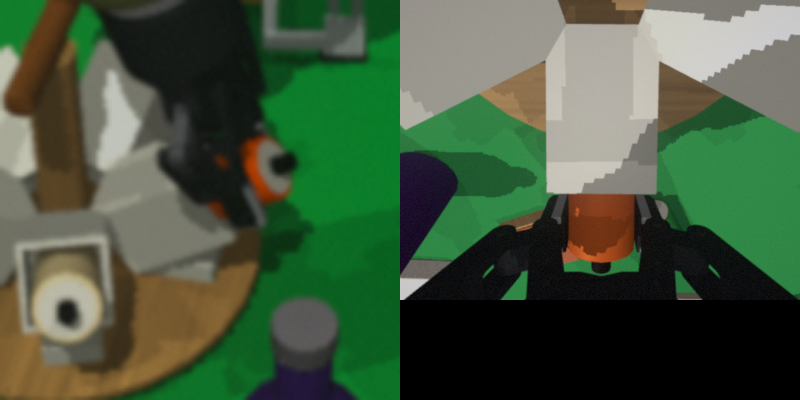

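Wrist/side view: the fingers hold the orange rubber just outside the tube mouth, with the hub at the far end. Now I draw it along the axle.

Call:
play_rows:
  commands: [0,0,0,-0.82,0,0.57,-1,0,0,0,-1.64,0,1.15,-1,0,0,0,-2.46,0,1.72,-1,0,0,0,-3.28,0,2.29,-1,0,0,0,-4.1,0,2.87,-1,0,0,0,-4.91,0,3.44,-1,0,0,0,-5.73,0,4.01,-1,0,0,0,-6.55,0,4.59,-1,0,0,0,-7.37,0,5.16,-1,0,0,0,-8.19,0,5.74,-1,0,0,0,-8.19,0,10,-1,0,0,0,-8.19,0,12,-1]

```text
t: 9.25
ee_pos: [0.4022, 0.2463, 0.2065]
tcp_rot: [-3.093, -0.01, 0.538]
force: [0.6, 1.0, -2.5]
width: 0.0385
```

```bash
python3 - <<'E'
from h import *
from scipy.spatial.transform import Rotation as R
np.set_printoptions(precision=4,suppress=True)
s=r.observe(); print(s["t"],s["joint_pos"],s["ee_pos"],"\n",R.from_rotvec(s["tcp_rot"]).as_matrix(),s["force"],s["width"])
ims=[]
for c in ["scene","side"]:
    f=imaging.grab_frame(c); W=pts(f); np.savez(c+"4.npz",W=W,C=f["color"])
    hsv=cv2.cvtColor(f["color"],cv2.COLOR_RGB2HSV).astype(int);H,S,V=hsv[...,0],hsv[...,1],hsv[...,2]
    m=(H<14)&(S>190)&(V>100)&(W[...,2]>.1)&(W[...,2]<.35)&(W[...,0]<.56)&(W[...,0]>.3)&(W[...,1]>.15); P=W[m]
    if len(P): 
        vt=np.linalg.svd(P-P.mean(0),full_matrices=False)[2]; print(c,len(P),P.mean(0),P.min(0),P.max(0),vt[0])
    d=np.hypot(W[...,0]-.612,W[...,1]-.2455);m=(H<25)&(S>60)&(W[...,2]>.185)&(W[...,2]<.215)&(d<.07); P=W[m][:,:2]
    if len(P)>20:
        vt=np.linalg.svd(P-P.mean(0),full_matrices=False)[2]; print("bar",np.degrees(np.arctan2(vt[0,1],vt[0,0])))
    ims.append(f["color"][...,::-1])
cv2.imwrite("pics/c4.png",np.hstack([cv2.resize(ims[0][120:340,300:500],(400,440)),cv2.resize(ims[1][180:400,200:400],(400,440))]))
# mat rib direction from first scene frame
z=np.load("scene0.npz");W,C=z["W"],z["C"]
g=cv2.cvtColor(C,cv2.COLOR_RGB2GRAY).astype(float)
# resample mat onto world grid
from scipy.interpolate import griddata
m=(np.hypot(W[...,0]-.477,W[...,1]+.33)<.14)
gx,gy=np.meshgrid(np.arange(.417,.537,.001),np.arange(-.39,-.27,.001),indexing="ij")
G=griddata(W[m][:,:2],g[m],(gx,gy)); 
best=[]
for a in range(-90,90,2):
    t=(gx*-np.sin(np.radians(a))+gy*np.cos(np.radians(a)))
    b=np.round(t/.002).astype(int); b-=b.min(); n=np.bincount(b.ravel()); mu=np.bincount(b.ravel(),G.ravel())/np.maximum(n,1)
    mu=mu[n>60]; best.append((np.std(np.diff(mu)),a))
print(sorted(best)[-4:])
E
```

```text
9.25 [-0.4724  0.2493 -0.0591  1.6611 -0.1588  1.5309 -2.066 ] [0.4022 0.2463 0.2065] 
 [[ 0.9412  0.0057 -0.3377]
 [ 0.0065 -1.      0.0013]
 [-0.3377 -0.0034 -0.9413]] [ 0.5513  1.024  -2.4504] 0.038512093011243316
scene 506 [0.4537 0.243  0.2139] [0.4186 0.2257 0.1847] [0.4881 0.2656 0.2448] [ 0.8114  0.012  -0.5843]
bar -90.69023533583905
side 474 [0.4519 0.2598 0.2133] [0.3873 0.2401 0.1823] [0.4849 0.3049 0.2725] [ 0.8309 -0.0127 -0.5562]
bar 88.85773984629968
[(np.float64(3.8118586519922073), 76), (np.float64(3.9128863395077853), 78), (np.float64(4.019013785512183), 10), (np.float64(4.437053383062982), 12)]
```

View pics/c4.png

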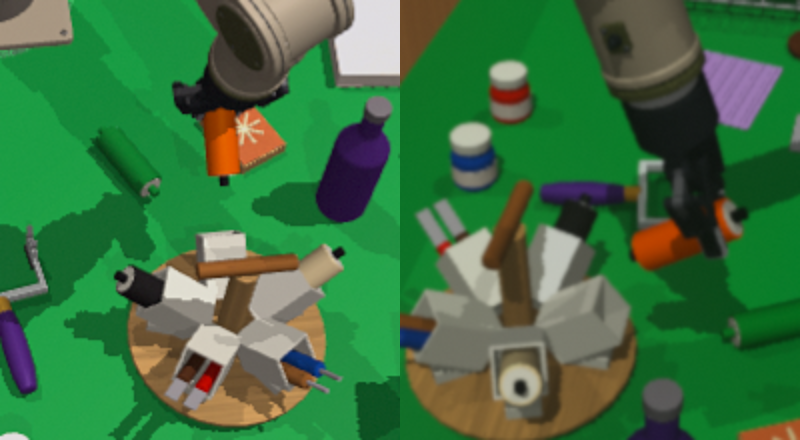

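Call:
play_rows:
  commands: [0,0,0,0,-5,4,-1,23.5,-29.5,74.4,6.9,-60.2,4.5,-1,23.5,-29.5,74.4,6.9,-60.2,4.5,-1,23.5,-29.5,74.4,6.9,-60.2,4.5,-1,23.5,-29.5,74.4,6.9,-60.2,4.5,-1,23.5,-29.5,74.4,6.9,-60.2,4.5,-1,23.5,-29.5,74.4,6.9,-60.2,4.5,-1,23.5,-29.5,74.4,6.9,-60.2,4.5,-1,23.5,-29.5,74.4,6.9,-60.2,4.5,-1,23.5,-29.5,74.4,6.9,-60.2,4.5,-1,23.5,-29.5,74.4,6.9,-60.2,4.5,-1,23.5,-29.5,74.4,6.9,-60.2,4.5,-1]

```text
t: 10.85
ee_pos: [0.4693, -0.3598, 0.2471]
tcp_rot: [-2.316, -1.843, -0.305]
force: [-0.8, 0.1, -1.1]
width: 0.0379
```

```bash
cat > e.py <<'E'
import sys
from h import *
from scipy.spatial.transform import Rotation as R
np.set_printoptions(precision=4,suppress=True)
s=r.observe(); print(s["t"],s["joint_pos"],s["ee_pos"],"\n",R.from_rotvec(s["tcp_rot"]).as_matrix(),s["force"],s["width"])
n=sys.argv[1]
for c in ["scene","side","wrist"]:
    f=imaging.grab_frame(c); W=pts(f); np.savez(c+n+".npz",W=W,C=f["color"]); save(f,c+n+".png")
    hsv=cv2.cvtColor(f["color"],cv2.COLOR_RGB2HSV).astype(int);H,S,V=hsv[...,0],hsv[...,1],hsv[...,2]
    near=np.linalg.norm(W-s["ee_pos"],axis=2)<.15
    m=(H<14)&(S>190)&(V>80)&near; P=W[m]
    if len(P)>20: 
        vt=np.linalg.svd(P-P.mean(0),full_matrices=False)[2]; print(c,len(P),P.mean(0),P.min(0),P.max(0),vt[0],"yaw",np.degrees(np.arctan2(vt[0,1],vt[0,0]))%180,"pitch",np.degrees(np.arcsin(vt[0,2])))
    m=(H>118)&(H<150)&(S>30)&(V>100)&(np.abs(W[...,2]-.004)<.006)&(np.hypot(W[...,0]-.48,W[...,1]+.33)<.14); P=W[m]
    if len(P)>500: print("mat",len(P),cv2.minAreaRect((P[:,:2]*1000).astype(np.float32)))
E
python3 e.py 5
```

```text
10.85 [ 0.3325  0.3721  0.4992  1.4531 -0.3923  1.5189  0.6417] [ 0.4693 -0.3598  0.2471] 
 [[ 0.217   0.9746  0.0561]
 [ 0.9408 -0.2241  0.2543]
 [ 0.2604 -0.0024 -0.9655]] [-0.8104  0.1243 -1.0684] 0.03794251798448245
scene 618 [ 0.4855 -0.3293  0.2814] [ 0.4524 -0.3877  0.2576] [ 0.5072 -0.2842  0.3141] [ 0.2952  0.9537 -0.0581] yaw 72.80226140217536 pitch -3.3293188968469134
mat 3714 ((478.65625, -330.251953125), (181.606201171875, 179.4420166015625), 77.31124877929688)
side 214 [ 0.4683 -0.3245  0.2835] [ 0.4032 -0.3766  0.2663] [ 0.496  -0.2794  0.3306] [ 0.279   0.9546 -0.1044] yaw 73.70897235402862 pitch -5.994741891544488
mat 1655 ((475.9117431640625, -326.80267333984375), (181.78598022460938, 174.229248046875), 77.43685150146484)
wrist 29340 [ 0.476  -0.3348  0.2832] [ 0.4469 -0.3923  0.2671] [ 0.5049 -0.2824  0.2885] [-0.2324 -0.9726  0.0037] yaw 76.56319896187381 pitch 0.21153942792945715
mat 8441 ((477.441162109375, -329.3114013671875), (178.3899688720703, 175.3009490966797), 77.29072570800781)
```

View pics/wrist5.png

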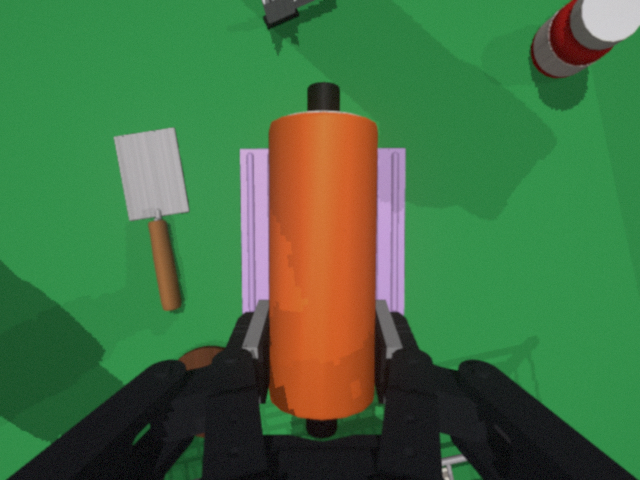

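Wrist view: the held roller is level at (323,265), over the mat, with the ribs (lines at x≈250 and 397) parallel to it. Lowering.

Call:
play_rows:
  commands: [0,0,0,0,0.2,-6,-1,0,0,0,0,0.2,-12,-1,0,0,0,0,0.2,-17,-1,0,0,0,0,0.2,-20,-1,0,0,0,0,0.2,-22,-1,0,0,0,0,0.2,-23,-1,0,0,0,0,0.2,-23.6,-1,0,0,0,0,0.2,-24,-1,0,0,0,0,0.2,-24,-1,0,0,0,0,0.2,-24,-1]

```text
t: 12.25
ee_pos: [0.4713, -0.3542, 0.0098]
tcp_rot: [-2.313, -1.85, -0.309]
force: [-0.1, -0.3, -2.1]
width: 0.0383
```

Call:
play_rows:
  commands: [0,0,0,0,0,-0.2,-1,0,0,0,0,0,-0.4,-1,0,0,0,0,0,-0.5,-1,0,0,0,0,0,-0.5,-1]

```text
t: 12.75
ee_pos: [0.4711, -0.354, 0.0043]
tcp_rot: [-2.312, -1.849, -0.308]
force: [-0.8, 0.1, -2.0]
width: 0.0383
```

Call:
play_rows:
  commands: [0,0,0,0,0,-0.1,-1,0,0,0,0,0,-0.2,-1,0,0,0,0,0,-0.2,-1]

```text
t: 13.12
ee_pos: [0.4712, -0.3541, 0.0038]
tcp_rot: [-2.312, -1.85, -0.31]
force: [-5.0, 3.0, 11.9]
width: 0.0381
```

Call:
play_rows:
  commands: [0,0,0,0,0,0.1,-0.2,0,0,0,0,0,0.1,0.2,0,0,0,0,0,0.1,0.6,0,0,0,0,0,0.1,1,0,0,0,0,0,0.1,1,0,0,0,-0.2,-0.8,3,1,0,0,0,-0.6,-2.5,9.7,1,0,0,0,-0.6,-2.5,14,1,0,0,0,-0.6,-2.5,16,1,0,0,0,-0.6,-2.5,16,1]

```text
t: 14.38
ee_pos: [0.4656, -0.3792, 0.1631]
tcp_rot: [-2.313, -1.851, -0.31]
force: [-0.1, 0.1, -0.4]
width: 0.0853
```

```bash
cat > g.py <<'E'
import sys
from h import *
from scipy.spatial.transform import Rotation as R
np.set_printoptions(precision=4,suppress=True)
s=r.observe(); print(s["t"],s["joint_pos"],s["ee_pos"],"\n",R.from_rotvec(s["tcp_rot"]).as_matrix(),s["force"],s["width"])
n=sys.argv[1]
for c in ["scene","side","wrist"]:
    f=imaging.grab_frame(c); W=pts(f); np.savez(c+n+".npz",W=W,C=f["color"]); save(f,c+n+".png")
    hsv=cv2.cvtColor(f["color"],cv2.COLOR_RGB2HSV).astype(int);H,S,V=hsv[...,0],hsv[...,1],hsv[...,2]
    X,Y,Z=[W[...,i] for i in range(3)]
    m=(H<14)&(S>190)&(V>80)&(Z<.06)&(np.hypot(X-.477,Y+.33)<.1); P=W[m]
    if len(P)>20: print(c,"roller",len(P),P.min(0),P.max(0),cv2.minAreaRect((P[:,:2]*1000).astype(np.float32)))
E
python3 g.py 6
```

```text
14.375 [ 0.374   0.4544  0.486   1.5291 -0.4314  1.3824  0.7319] [ 0.4656 -0.3792  0.1631] 
 [[ 0.2112  0.9756  0.0597]
 [ 0.9419 -0.2195  0.2541]
 [ 0.261   0.0026 -0.9653]] [-0.0718  0.1304 -0.4424] 0.0853247180379601
scene roller 430 [ 0.4588 -0.3809  0.0133] [ 0.5118 -0.2788  0.0516] ((482.64080810546875, -329.8412780761719), (99.16171264648438, 36.066070556640625), 75.91626739501953)
side roller 211 [ 0.4493 -0.3721  0.0232] [ 0.4947 -0.2768  0.0491] ((472.0769958496094, -324.4989929199219), (97.33358764648438, 30.908029556274414), 78.2427978515625)
wrist roller 1599 [ 0.4515 -0.3786  0.0319] [ 0.5016 -0.2809  0.0447] ((477.2212829589844, -330.21728515625), (95.96971130371094, 34.514495849609375), 78.04762268066406)
```

View pics/wrist6.png

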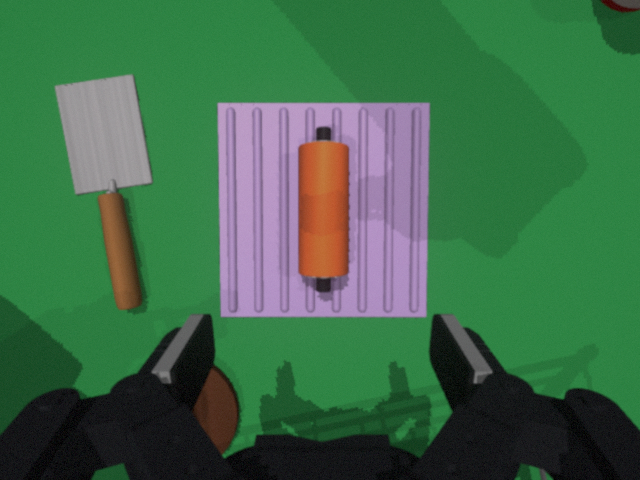

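Wrist view: the orange roller is lying free on the mat's centre line at (323,210), parallel to the ribs. I regrasp it by the middle with the tool vertical.

Call:
play_rows:
  commands: [-14.6,3.3,0,1.2,4.9,-2,1,-14.6,3.3,0,1.2,4.9,-5,1,-14.6,3.3,0,1.2,4.9,-5,1,-14.6,3.3,0,1.2,4.9,-9,1,-14.6,3.3,0,1.2,4.9,-12.5,1,-14.6,3.3,0,1.2,4.9,-14.5,1,-14.6,3.3,0,1.2,4.9,-15.5,1,-14.6,3.3,0,1.2,4.9,-15.8,1,-14.6,3.3,0,1.2,4.9,-15.8,1,-14.6,3.3,0,1.2,4.9,-15.8,1]

```text
t: 15.78
ee_pos: [0.4777, -0.3303, 0.0052]
tcp_rot: [-2.453, -1.962, -0.006]
force: [1.1, -0.5, 0.2]
width: 0.0856
```

```bash
python3 - <<'E'
from h import *
from scipy.spatial.transform import Rotation as R
np.set_printoptions(precision=4,suppress=True)
s=r.observe(); print(s["ee_pos"],"\n",R.from_rotvec(s["tcp_rot"]).as_matrix(),s["force"])
f=imaging.grab_frame("scene"); W=pts(f); C=f["color"]; save(f,"scene7.png")
f2=imaging.grab_frame("side"); W2=pts(f2); save(f2,"side7.png")
for n,C,W in [("scene",f["color"],W),("side",f2["color"],W2)]:
    hsv=cv2.cvtColor(C,cv2.COLOR_RGB2HSV).astype(int);H,S,V=hsv[...,0],hsv[...,1],hsv[...,2]
    X,Y,Z=[W[...,i] for i in range(3)]
    m=(np.abs(X-.57)<.16)&(np.abs(Y+.04)<.12)
    k=m&(H>120)&(H<155)&(S>90)&(Z>.01)&(Z<.05)
    print(n,"handle",k.sum(),cv2.minAreaRect((W[k][:,:2]*1000).astype(np.float32)))
    for lo,hi in [(.052,.072),(.04,.072)]:
        for sgn in (-1,1):
            k=m&(X<.55)&(Z>lo)&(Z<hi)&((Y+.044)*sgn>0); P=W[k]
            if len(P): print(lo,sgn,len(P),P.mean(0),P.min(0),P.max(0))
    k=m&(Z>.012)&(Z<.03)&(S<60)&(V>90); P=W[k]
    print("bar/arms",len(P),cv2.minAreaRect((P[:,:2]*1000).astype(np.float32)))
E
```

```text
[ 0.4777 -0.3303  0.0052] 
 [[ 0.2195  0.9756  0.0025]
 [ 0.9756 -0.2195  0.0029]
 [ 0.0033  0.0018 -1.    ]] [ 1.1431 -0.5471  0.1716]
scene handle 445 ((608.5277709960938, -20.828487396240234), (112.9041748046875, 29.407878875732422), 11.367465019226074)
0.052 -1 18 [ 0.4841 -0.101   0.0578] [ 0.4735 -0.1056  0.0525] [ 0.4996 -0.0952  0.0688]
0.052 1 21 [0.4645 0.0145 0.0585] [0.4501 0.0088 0.0523] [0.4793 0.0197 0.0674]
0.04 -1 32 [ 0.4858 -0.1006  0.0522] [ 0.4735 -0.1056  0.0401] [ 0.4996 -0.0952  0.0688]
0.04 1 39 [0.4647 0.0142 0.052 ] [0.4501 0.0088 0.0406] [0.4842 0.0197 0.0674]
bar/arms 295 ((500.5067138671875, -38.927398681640625), (77.86914825439453, 123.92138671875), 10.2224702835083)
side handle 316 ((603.3103637695312, -10.17965316772461), (103.91804504394531, 20.839740753173828), 9.599477767944336)
0.052 -1 25 [ 0.4829 -0.0987  0.0585] [ 0.4714 -0.108   0.0521] [ 0.4952 -0.0904  0.067 ]
0.052 1 30 [0.4649 0.0161 0.0577] [0.452  0.0092 0.0521] [0.4776 0.0208 0.0654]
0.04 -1 48 [ 0.4837 -0.0983  0.0518] [ 0.471  -0.108   0.0403] [ 0.4972 -0.0904  0.067 ]
0.04 1 61 [0.4652 0.0165 0.0508] [0.4516 0.0092 0.0401] [0.4789 0.022  0.0654]
bar/arms 375 ((497.8843688964844, -37.58345031738281), (72.58670043945312, 130.23463439941406), 10.782453536987305)
```

Call:
play_rows:
  commands: [0,0,0,0,0,0,-1,0,0,0,0,0,0,-1,0,0,0,0,0,0,-1,0,0,0,0,0,0,-1,0,0,0,0,0,2,-1,0,0,0,0,0,6,-1,0,0,0,0,0,12,-1,0,0,0,0,0,16,-1,0,0,0,0,0,16,-1]
  newtons: 80

```text
t: 17.0
ee_pos: [0.4786, -0.3312, 0.1688]
tcp_rot: [2.45, 1.959, 0.01]
force: [0.1, -0.1, -2.2]
width: 0.038
```

Call:
play_rows:
  commands: [0,0,22.5,-0.2,28.7,0,-1,0,0,22.5,-0.2,28.7,0,-1,0,0,22.5,-0.2,28.7,0,-1,0,0,22.5,-0.2,28.7,0,-1,0,0,22.5,-0.2,28.7,0,-1,0,0,22.5,-0.2,28.7,0,-1,0,0,22.5,-0.2,28.7,0,-1,0,0,22.5,-0.2,28.7,0,-1]

```text
t: 18.0
ee_pos: [0.4749, -0.0443, 0.1641]
tcp_rot: [-2.024, -2.399, -0.003]
force: [0.3, -0.4, -1.9]
width: 0.038
```

```bash
cat > k.py <<'E'
import sys
from h import *
from scipy.spatial.transform import Rotation as R
np.set_printoptions(precision=4,suppress=True)
s=r.observe(); print(s["t"],s["joint_pos"],s["ee_pos"],"\n",R.from_rotvec(s["tcp_rot"]).as_matrix(),s["force"],s["width"])
n=sys.argv[1]
for c in ["scene","side","wrist"]:
    f=imaging.grab_frame(c); W=pts(f); np.savez(c+n+".npz",W=W,C=f["color"]); save(f,c+n+".png")
    hsv=cv2.cvtColor(f["color"],cv2.COLOR_RGB2HSV).astype(int);H,S,V=hsv[...,0],hsv[...,1],hsv[...,2]
    X,Y,Z=[W[...,i] for i in range(3)]
    m=(H<14)&(S>190)&(V>60)&(np.linalg.norm(W-s["ee_pos"],axis=2)<.09); P=W[m]
    if len(P)>20:
        vt=np.linalg.svd(P-P.mean(0),full_matrices=False)[2][0]
        print(c,"roller",len(P),P.min(0),P.max(0),cv2.minAreaRect((P[:,:2]*1000).astype(np.float32)),"yaw",np.degrees(np.arctan2(vt[1],vt[0]))%180,"pitch",np.degrees(np.arcsin(vt[2])))
    m=(np.abs(X-.475)<.05)&(np.abs(Y+.044)<.09)&(Z>.052)&(Z<.072)
    for sgn in (-1,1):
        P=W[m&((Y+.044)*sgn>.03)]
        if len(P)>5: print("clip",sgn,len(P),P.mean(0),P.min(0),P.max(0),(P.min(0)+P.max(0))/2)
E
python3 k.py 8
```

```text
18.0 [-0.2636  0.0509  0.2724  1.9407 -0.0185  1.1526  0.1852] [ 0.4749 -0.0443  0.1641] 
 [[-0.1684  0.9857 -0.0007]
 [ 0.9857  0.1684  0.0032]
 [ 0.0033 -0.0001 -1.    ]] [ 0.2522 -0.3952 -1.8861] 0.03799413478460977
scene roller 376 [ 0.4583 -0.0942  0.1741] [0.5052 0.0066 0.248 ] ((484.77667236328125, -43.176666259765625), (41.32146453857422, 98.99137115478516), 10.00675106048584) yaw 98.27610544515669 pitch 0.7945487777178764
clip -1 18 [ 0.4844 -0.1013  0.0584] [ 0.4719 -0.1057  0.0524] [ 0.502  -0.0971  0.0685] [ 0.4869 -0.1014  0.0605]
clip 1 21 [0.4629 0.014  0.0587] [0.4516 0.0089 0.0521] [0.4789 0.0195 0.0663] [0.4653 0.0142 0.0592]
side roller 343 [ 0.4503 -0.0862  0.1888] [0.4972 0.0089 0.2072] ((473.49639892578125, -38.75662612915039), (36.51532745361328, 97.66699981689453), 8.843294143676758) yaw 99.95340204471148 pitch -0.587251608740852
clip -1 25 [ 0.4836 -0.0992  0.0581] [ 0.4718 -0.109   0.0523] [ 0.4954 -0.0946  0.0659] [ 0.4836 -0.1018  0.0591]
clip 1 36 [0.4652 0.0167 0.0576] [0.4523 0.0087 0.0523] [0.4776 0.0236 0.0666] [0.4649 0.0161 0.0594]
wrist roller 22293 [ 0.4484 -0.0823  0.1815] [0.4992 0.0082 0.2394] ((474.25701904296875, -37.30115509033203), (38.917625427246094, 86.61168670654297), 9.515168190002441) yaw 99.70963119427691 pitch -0.050096009816666814
clip 1 302 [0.4648 0.0149 0.0584] [0.4518 0.0096 0.052 ] [0.4779 0.0201 0.0639] [0.4648 0.0148 0.0579]
```

View pics/wrist8.png

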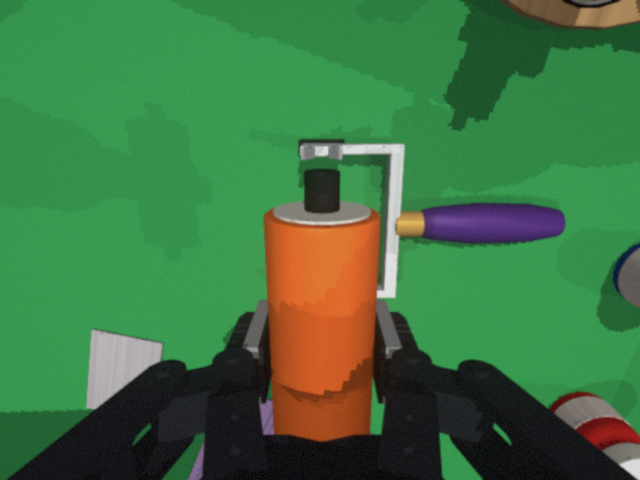

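Wrist view: the held roller is parallel to the frame. The far clip is at (321,150), in line with the hub at (322,190). Alignment is good to about 1–2 mm, so I descend.

Call:
play_rows:
  commands: [0,0,0,0,0.1,-5,-1,0,0,0,0,0.1,-9,-1,0,0,0,0,0.1,-11,-1,0,0,0,0,0.1,-12,-1,0,0,0,0,0.1,-12.3,-1,0,0,0,0,0.1,-12.3,-1,0,0,0,0,0.1,-12.3,-1]

```text
t: 19.02
ee_pos: [0.4757, -0.042, 0.0421]
tcp_rot: [-2.022, -2.402, -0.006]
force: [-0.1, -0.2, -1.7]
width: 0.0381
```

```bash
python3 k.py 9; python3 - <<'E'
import cv2,numpy as np
a=cv2.imread("pics/scene9.png")[215:325,250:360];b=cv2.imread("pics/side9.png")[235:315,270:380]
cv2.imwrite("pics/c9.png",np.hstack([cv2.resize(a,(400,400),interpolation=cv2.INTER_CUBIC),cv2.resize(b,(400,400),interpolation=cv2.INTER_CUBIC)]))
E
```

```text
19.025 [-0.2487  0.2164  0.2662  2.0544 -0.0783  0.8784  0.2329] [ 0.4757 -0.042   0.0421] 
 [[-0.1705  0.9854  0.0012]
 [ 0.9853  0.1705  0.0037]
 [ 0.0035  0.0019 -1.    ]] [-0.0545 -0.1893 -1.7124] 0.038075586722596366
scene roller 338 [ 0.4583 -0.0922  0.0491] [0.5078 0.0085 0.1228] ((484.3509826660156, -40.58946228027344), (42.1962890625, 99.15453338623047), 9.29410457611084) yaw 98.42515618349773 pitch 0.725672668170355
clip -1 75 [ 0.4933 -0.0913  0.0644] [ 0.4749 -0.1057  0.0527] [ 0.5054 -0.074   0.0718] [ 0.4902 -0.0899  0.0622]
clip 1 77 [0.4775 0.0053 0.0646] [ 0.4526 -0.0139  0.0533] [0.4925 0.0208 0.0718] [0.4726 0.0035 0.0625]
side roller 329 [ 0.4496 -0.0902  0.0663] [0.4955 0.0116 0.086 ] ((475.27386474609375, -39.58243942260742), (37.33292007446289, 97.51860809326172), 9.587855339050293) yaw 96.95625895962095 pitch -1.239403239887226
clip 1 135 [0.4669 0.0111 0.0636] [ 0.4491 -0.0132  0.0522] [0.4897 0.0239 0.072 ] [0.4694 0.0054 0.0621]
wrist roller 22329 [ 0.4486 -0.081   0.0588] [0.4999 0.0103 0.117 ] ((474.7777404785156, -35.39423370361328), (39.34798049926758, 87.10237884521484), 9.592656135559082) yaw 99.7066957429571 pitch -0.10024681421299061
clip -1 87 [ 0.4681 -0.0772  0.0684] [ 0.4611 -0.0843  0.061 ] [ 0.5022 -0.074   0.0719] [ 0.4817 -0.0792  0.0665]
clip 1 4742 [0.4666 0.0095 0.0643] [ 0.4478 -0.014   0.052 ] [0.4906 0.022  0.072 ] [0.4692 0.004  0.062 ]
```

View pics/c9.png

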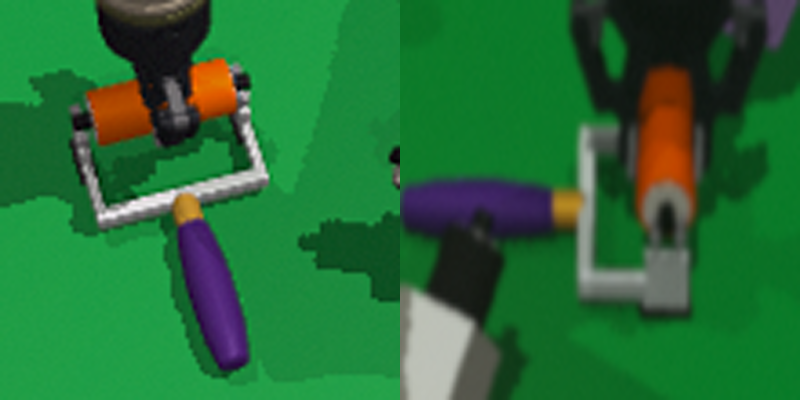

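Both views show the hubs sitting over or between the clip leaves: scene crop at (82,118) and (240,80), side crop at (665,210). Pressing down in small steps.

Call:
play_rows:
  commands: [0,0,0,0,-0.05,-0.3,-1,0,0,0,0,-0.05,-0.6,-1,0,0,0,0,-0.05,-0.9,-1,0,0,0,0,-0.05,-0.9,-1]

```text
t: 19.68
ee_pos: [0.475, -0.0427, 0.0322]
tcp_rot: [-2.022, -2.401, -0.004]
force: [-0.7, -0.5, 0.0]
width: 0.038
```

Call:
play_rows:
  commands: [0,0,0,0,0,-0.2,-1,0,0,0,0,0,-0.4,-1,0,0,0,0,0,-0.5,-1]

```text
t: 20.05
ee_pos: [0.4749, -0.0423, 0.0268]
tcp_rot: [-2.021, -2.401, -0.004]
force: [-0.5, 0.3, -3.3]
width: 0.0379
```

Call:
play_rows:
  commands: [0,0,0,0,0,-0.2,-1,0,0,0,0,0,-0.3,-1,0,0,0,0,0,-0.3,-1]

```text
t: 20.42
ee_pos: [0.4751, -0.0423, 0.0259]
tcp_rot: [-2.021, -2.401, -0.005]
force: [-12.6, 1.4, 27.7]
width: 0.038
```

Call:
play_rows:
  commands: [0,0,0,0,0,0.3,-1,0,0,0,0,0,0.3,0.15,0,0,0,0,0,0.3,0.15,0,0,0,0,0,0.3,0.15,0,0,0,0,0,2,0.15,0,0,0,0,0,5,0.15,0,0,0,0,0,10,0.5,0,0,0,0,0,16,1,0,0,0,0,0,20,1,0,0,0,0,0,20,1]

```text
t: 21.68
ee_pos: [0.4768, -0.0425, 0.2274]
tcp_rot: [2.022, 2.402, 0.011]
force: [-0.3, -0.4, -1.1]
width: 0.0855
```

```bash
cat > q.py <<'E'
import sys
from h import *
np.set_printoptions(precision=4,suppress=True)
s=r.observe(); print(s["t"],s["ee_pos"],s["force"],s["width"]); n=sys.argv[1]; im={}
for c in ["scene","side","wrist"]:
    f=imaging.grab_frame(c); W=pts(f); np.savez(c+n+".npz",W=W,C=f["color"]); save(f,c+n+".png"); im[c]=f["color"][...,::-1]
    hsv=cv2.cvtColor(f["color"],cv2.COLOR_RGB2HSV).astype(int);H,S,V=hsv[...,0],hsv[...,1],hsv[...,2]
    X,Y,Z=[W[...,i] for i in range(3)]
    near=(np.abs(X-.475)<.05)&(np.abs(Y+.044)<.1)
    m=near&(H<14)&(S>190)&(V>60)&(Z>.01)&(Z<.1); P=W[m]
    ax=np.array([-.17,.985]); t=(P[:,:2]-[.4748,-.0428])@ax
    print(c,"rubber",len(P),"along",t.min(),t.max(),"top z by part",[round(float(np.percentile(P[(t>a)&(t<a+.02),2],95)),4) for a in (-.05,-.03,-.01,.01,.03) if ((t>a)&(t<a+.02)).sum()>3],cv2.minAreaRect((P[:,:2]*1000).astype(np.float32)))
    t=(X-.4748)*ax[0]+(Y+.0428)*ax[1]; u=(X-.4748)*.985+(Y+.0428)*.17
    for sg in (-1,1):
        k=(np.abs(u)<.02)&(t*sg>.0505)&(t*sg<.066)&(V<70)&(Z>.03)&(Z<.08)
        if k.sum(): print("  hub dark",sg,k.sum(),"z",np.percentile(Z[k],[50,95]))
        k=(np.abs(u)<.02)&(t*sg>.0505)&(t*sg<.066)&(V>=90)&(S<70)&(Z>.03)&(Z<.08)
        if k.sum(): print("  clip light",sg,k.sum(),"z",Z[k].max())
    k=(H>120)&(H<155)&(S>90)&(Z>.01)&(Z<.05)&(np.abs(X-.6)<.12)&(np.abs(Y+.02)<.1)
    if k.sum()>20: print("  handle",cv2.minAreaRect((W[k][:,:2]*1000).astype(np.float32)),Z[k].max())
cv2.imwrite("pics/q%s.png"%n,np.hstack([cv2.resize(im["wrist"],(400,300)),cv2.resize(im["side"][235:310,280:380],(400,300),interpolation=cv2.INTER_CUBIC)]))
E
python3 q.py 10
```

```text
21.675 [ 0.4768 -0.0425  0.2274] [-0.2801 -0.3776 -1.1128] 0.0854624952646066
scene rubber 339 along -0.04988846537309807 0.04867994410043758 top z by part [0.0671, 0.0661, 0.066, 0.0683, 0.0692] ((480.21929931640625, -42.5476188659668), (38.37815856933594, 98.29525756835938), 10.77285385131836)
  hub dark -1 15 z [0.0501 0.0542]
  clip light -1 35 z 0.06890111656749309
  hub dark 1 11 z [0.0494 0.0555]
  clip light 1 34 z 0.06642025024626186
  handle ((566.06884765625, -41.38832092285156), (204.34088134765625, 45.805870056152344), 25.814495086669922) 0.047964619878602344
side rubber 330 along -0.04740509806032533 0.054251016197117655 top z by part [0.0679, 0.0678, 0.0684, 0.0679, 0.0687] ((473.5687255859375, -39.4281120300293), (34.93968963623047, 101.72673797607422), 9.339923858642578)
  hub dark 1 23 z [0.0509 0.0543]
  clip light 1 74 z 0.0630029702680781
  handle ((603.592529296875, -11.513992309570312), (103.63002014160156, 22.6871337890625), 11.1130952835083) 0.03615515181578122
wrist rubber 4856 along -0.048914005125203185 0.049934736304930546 top z by part [0.0652, 0.0652, 0.0652, 0.0652, 0.065] ((475.1476135253906, -42.23749542236328), (37.93688201904297, 98.86320495605469), 9.893455505371094)
  hub dark -1 64 z [0.0503 0.0516]
  clip light -1 197 z 0.06359142027827569
  hub dark 1 198 z [0.0498 0.0513]
  clip light 1 330 z 0.06379484944001934
  handle ((606.2762451171875, -18.58439826965332), (108.12506103515625, 29.041027069091797), 8.45218276977539) 0.03403675477690549
```

View pics/q10.png

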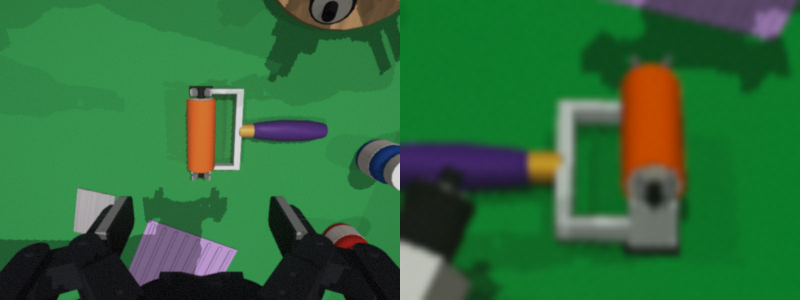

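Wrist view: the roller lies in the frame, with its hubs between both clips at (200,92) and (200,177). The rubber top measures 65 mm along its whole length, so the axle is at 45 mm. The hub tops are at 51 mm at both ends, which means both are home. The frame hasn't moved. Handing in.

```bash
python3 -c "
from h import *
f=imaging.grab_frame('scene'); W=pts(f)
for n in ['black_roller','cream_roller']:
    for o in spotter.search_frame(n,f)[:3]:
        b=np.array(o['bbox']).astype(int); print(n,round(o['score'],2),b,np.round(np.nanmedian(W[b[1]:b[3],b[0]:b[2]].reshape(-1,3),0),3))
print(r.finish_job())"
```

```text
black_roller 0.72 [356 251 382 274] [0.574 0.133 0.108]
cream_roller 0.85 [348 186 378 218] [0.346 0.155 0.021]
cream_roller 0.67 [450 242 472 262] [0.575 0.361 0.113]
cream_roller 0.6 [362 231 468 329] [0.618 0.238 0.063]
the job is handed in; nothing more can be done
None
```

The orange roller is in the brayer frame with both ends snapped home, and the job is handed in at about 22 s of the 64 s allowed. I turned the carousel about 61° so the orange tube faced the robot and drew the roller out. I laid it on the mat's centre line along the ribs and let go, then took it again by its middle and pressed it into the clips.

**Last checks:**
- **Seating:** the rubber top is 65 mm high along its whole length in the closest (wrist) view, and the hub tops are about 51 mm at both ends. That puts the axle level at the 45 mm home height.
- **Pressing:** the press ended on a firm stop at about 28 N. I did not see the 10–18 N snap itself, because forces are only reported at the end of each move.
- **Frame:** it is still on its back where it was.
- **Other rollers:** black and cream are still in their tubes. The green look-alike was left on the table.

**Disagreements:**
- The scene and side cameras put the rubber top 1–4 mm higher than the wrist camera.
- One handle outline in the scene view was spoiled by the roller's colour; the side and wrist views agreed with the earlier pose.
- The carousel bar measured within about 1° of facing front.

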